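# Put the coin roll away in the till

## Task

Put the paper roll of coins away in the till: press the big key so that the cash drawer springs open, and lay the roll down (not drop it) in the wide empty compartment at the front of the drawer. Then push the drawer home until it clicks and stays shut, without shifting the things standing round the till.

Things in the scene. Friction and masses are not known exactly. Their poses are not given: they have to be found in the camera images.
- till: Shop cash register, fixed; origin on the counter below the centre of the shut drawer's front. x into the till, y to its user's left, z up. 300 mm wide (y). The case over the drawer starts at x 10 mm and is 94 mm high; on it the keypad, from x 40 (100 mm high) sloping up to x 205 (124 mm); behind it a housing 185 mm high, x 204 to 336.
- key_top (a point): Centre of the top of the big cash key: bar key 50 mm (y) by 34 mm (x), by far the largest, at the keypad's lower right (user's view), top 12 mm above the keypad, 117 mm above the counter, sloping 8 degrees. Till's axes. Goes straight down 8 mm on a spring (2 N to start, 4.5 N at the bottom) and comes up by itself. Other keys are flat and do nothing.
- key (a joint): How far the big key is down, m: 0 up, 0.008 fully down. It frees the drawer at about 0.004; it need not be held down. It dips by itself as the drawer passes the latch on the way home and jumps up again (the click).
- drawer (a joint): How far the drawer is out, m: 0 latched shut, 0.130 fully out (it springs there when freed). A spring pushes it out with 2.5 N (open) to 5 N (shut); pushing it home takes up to about 10 N at the latch. To latch, push it past 0; it stops dead at -0.005, comes back to 0 when let go and stays. Not latched, it springs out again.
- drawer_front (a point): Centre of the outer face of the drawer's flat front; moves with the drawer. Front 286 mm wide, 74 mm high (10 to 84 mm above the counter, this point at 60), 14 mm thick; a round lock of radius 11 mm stands out 4 mm, 100 mm to the user's right of this point. Till's axes: x at right angles to the front, pushing along +x shuts it. Shut, it stands 10 mm proud of the case.
- drawer_bay (a point): Centre of the floor of the drawer's wide empty compartment, front left in the user's view; moves with the drawer. 108 mm long (x), 136 mm wide (y), floor 18 mm above the counter, walls 40 to 50 mm high, drawer front 66 mm above the floor. With the drawer out it is open from above and the till's case starts 72 mm from here in +x. Till's axes. The 3 narrow cups beside it hold coins.
- roll_center (a point): Centre of the coin roll: paper-wrapped cylinder 80 mm long, 29 mm in diameter, about 0.34 kg, buff with a white band, lying on the counter left of the till (user's view), centre 14.5 mm up. Its x axis runs along its length.
- jar: Paint jar standing loose on the counter, 62 mm in diameter, 74 mm high; origin at the centre of its underside. Leave it alone.
- tile_pack: Packed brick of ivory and green tiles, 94 x 64 x 46 mm, loose on the counter; origin at the centre of its underside, x along its length. Leave it alone.
Things that resemble listed ones, but are neither listed nor needed, are in the scene too. Leave any orange or pink look-alike of the part that bears roll_center alone.

How it is judged:
On the way, in this order (a step that is already met when the one before it is completed fails the run):
1. the key has let the drawer spring open (more than 100 mm out) (value of joint drawer above 0.1 m), for 0.1 s.
2. the roll lies, let go, on the floor of the wide compartment (x of roll_center in the frame of drawer_bay between -0.054 and 0.054 m and y of roll_center in the frame of drawer_bay between -0.068 and 0.068 m and z of roll_center in the frame of drawer_bay below 0.022 m and contact force between the fingers and roll below 0.1 N), for 0.2 s.
3. the drawer is pushed home and latched (value of joint drawer below 0.004 m and value of joint key below 0.002 m), for 0.2 s.
At the end, for the whole second after the job is handed in: The drawer is latched shut (less than 4 mm out) with the big key up, and the coin roll lies at rest on the floor of the drawer's wide compartment (its centre within the compartment and less than 22 mm above its floor) (all of step 3 and x of roll_center in the frame of drawer_bay between -0.054 and 0.054 m and y of roll_center in the frame of drawer_bay between -0.068 and 0.068 m and z of roll_center in the frame of drawer_bay below 0.022 m and linear speed of roll below 0.05 m/s); the robot touches nothing.
It fails at once if the roll is let go more than about 45 mm above the compartment's floor (contact force between the fingers and roll below 0.1 N and z of roll_center in the frame of drawer_bay above 0.06 m and horizontal distance between roll_center and drawer_bay below 0.08 m).
It fails at once if the jar is shifted by more than 30 mm (distance of jar from where it was at the start of the episode above 0.03 m).
It fails at once if the pack of tiles is shifted by more than 30 mm (distance of tile_pack from where it was at the start of the episode above 0.03 m).
It also fails if it takes over 61 s, if anything falls off the work surface, if the arm or the gripper's body presses on something with over 40 N, if the wrist force passes 120 N, or if a joint passes its speed limit or range.

## Robot

A 7-joint arm with a two-finger parallel gripper is mounted at the origin on the work surface. World frame = base frame: x ahead of the robot, y to its left, z up, the work surface at z = 0. Lengths are in m, angles in rad, forces in N, time in s.
With the tool pointing down it reaches from about 0.425 to 0.95 m from the base axis. Payload 16.7 kg.
Tool frame: the origin (TCP) lies midway between the tips of the shut fingers; the grasp point (between the pads) lies 19 mm behind it; z points along the fingers, y is the line along which they close (so a half turn about z gives the same grasp; the last joint's range is limited). The gripper opens to 94 mm and grips with 3 to 60 N. Pads are 16 mm wide; open, the fingers measure 119 mm over their backs; the gripper's body (75 mm by 177 mm) begins 78 mm behind the grasp point.
Start: joints at [-1.435, 0.426, 0.074, 1.606, -0.034, 1.111, -0.067], TCP at [0.19, 0.648, 0.205] pointing down, gripper open.
Joint ranges: [-2.85, 2.85], [-0.5, 2.14], [-1.23, 1.37], [0.21, 2.46], [-1.02, 4.16], [0.16, 2.05], [-2.73, 2.73]. Speed limits (rad/s): [1.89, 1.89, 2.39, 2.39, 3.01, 3.01, 3.01].

## Interface

Orientations are given as a rotation vector (axis times angle).
In Python, from workcell import monitor, grab_frame, arm gives the robot as it stands.
- The arm moves only by the tool jog_arm, never from a script. Its argument "increments" is a list of rows, each an object with "hand": the gripper's target within -1 to 1 (shut at 1, half-way at 0, fully open at -1); "xyz": the shift along the tool's x, y, z as a fraction of full scale, a list of three; "rotation": the turn, a rotation vector about the tool's x, y, z as a fraction of full scale, a list of three. A call has 1 to 8 rows; each row shifts and turns the commanded pose from where the row before left it, along the tool's axes as they then stand; what a row does not reach is not made up. Full scale, the value 1, is 0.02 m for a shift and 5 degrees for a turn. A row lasts 1/8 s, in which the tool goes at most 62.5 mm and 10.7 degrees, less where a joint would pass 70% of its speed; a pose out of reach is approached as far as the arm can. A call with a number of a shift or a turn outside -1 to 1 is refused whole. A call with a gripper value outside its range is refused whole. The fingers move at their own pace and stop on an object; "squeeze" is the grip in N (left out, the last holds). Time passes only in rows, so rows that do not move let the fingers close. It gives the time, the measured TCP pose, the force, the opening and the grip force at its end, in the units of the state.
- monitor.get_obs(): the state, without advancing time (a new reading comes with each control period).
- grab_frame(name): name is "scene" or "top"; returns a dict with "pixels" (400x640x3 uint8, red, green, blue), "K" (3x3 intrinsics, pixels), "rvec" (rotation vector, rad) and "tvec" (3), from world to camera coordinates, as OpenCV has them. Camera axes: x right, y down, z forward; pixel columns grow to the right and rows downward; lengths in m; the calibration is good to about 2 mm. A picture is of the moment at which its call begins. There is no depth.
- arm.finish_job(): hands the job in; it is judged then, once.
The state is a dict: "clock": time; "q": joint angles; "qd": joint speeds; "joint_torque": joint torques, N m; "eef_pos": TCP position; "tool_rot": TCP orientation; "contact_force": force on the tool from outside, world axes, zero at the start; "moment": the same for the moment, N m; "finger_gap": finger opening in m; "gripper_force": force on a finger pad.
Only numpy, scipy, OpenCV 4.12 (cv2) and the standard library are available. Lean on these libraries where they do the work, as an engineer would, in place of code of your own. Each camera call takes 0.05 s, during which the arm holds its last target. There are 200 camera calls.

## Working session

There is one attempt and no reset: what is moved stays moved. The work goes in short steps, Python scripts to look and compute and a tool call to move; the robot and the scene stay as the last step left them, time stands still between calls to the robot, and variables do not carry over. Pictures are saved under pics/ and viewed, at most 10 in all, crops included, and the job is handed in when it is done.

Besides the shell and the picture viewer there is one more tool, called as name([rows], argument=value, ...), one row to a line, values as JSON. jog_arm: Moves the arm, as the interface text tells. Shift numbers are shares of 0.02 m and turn numbers shares of 5 degrees, none past 1 either way. Its arguments: {"type":"object","properties":{"increments":{"type":"array"},"squeeze":{"type":"number"}},"required":["increments"]}

```bash
mkdir -p pics; cat > h.py <<'E'
import numpy as np, cv2
from workcell import monitor, grab_frame, arm
def shot(n,f):
    g=grab_frame(n); cv2.imwrite('pics/'+f,g['pixels'][:,:,::-1]); np.savez('pics/'+f+'.npz',**g); return g
def load(f): return dict(np.load('pics/'+f+'.npz'))
def ray(g,u,v):
    R=cv2.Rodrigues(np.array(g['rvec'],float))[0]; t=np.array(g['tvec'],float).ravel()
    return -R.T@t, R.T@np.linalg.solve(np.array(g['K'],float),[u,v,1.])
def onz(g,u,v,z):
    c,d=ray(g,u,v); return c+d*(z-c[2])/d[2]
def proj(g,P):
    return cv2.projectPoints(np.array(P,float).reshape(-1,1,3),np.array(g['rvec'],float),np.array(g['tvec'],float),np.array(g['K'],float),None)[0].reshape(-1,2)
E
python3 - <<'E'
from h import *
shot('scene','s0.png');shot('top','t0.png')
o=monitor.get_obs();print(o['clock'],o['eef_pos'],o['tool_rot'],o['finger_gap'],o['contact_force'])
E
```

```text
0.1 [0.19022719 0.64722355 0.20485534] [-4.47451411e-01 -3.10949431e+00  1.84607071e-03] 0.09373033655245466 [-0.78768608 -0.67901968  0.2076766 ]
```

View pics/s0.png

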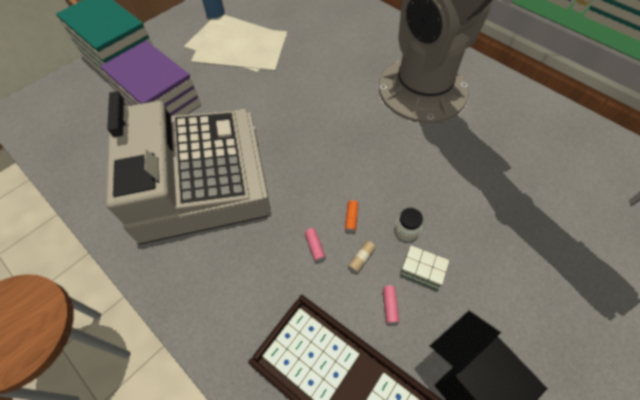

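View pics/t0.png

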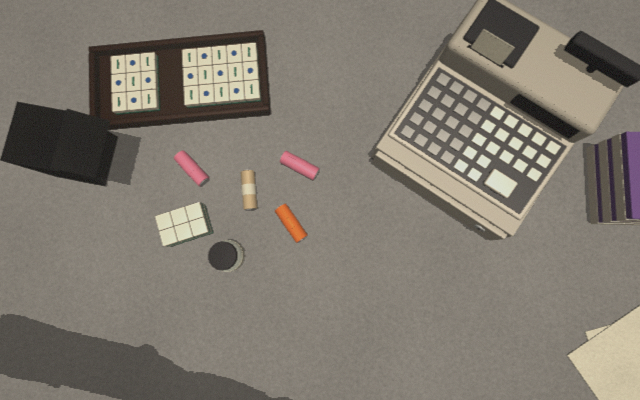

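The scene view shows the till at upper left, big key about (223,128), buff roll at (362,256), jar (408,225) and tile pack (425,266). The top view has the roll at (249,190), the big key at (501,183), the jar at (225,256), the pack at (182,224), and the drawer front along (376,155)-(505,235).

```bash
python3 - <<'E'
from h import *
t=load('t0.png');s=load('s0.png')
for g,n in((t,'top'),(s,'scene')): print(n,ray(g,320,200)[0],np.array(g['K'])[0,0])
def blob(g,box,m):
    x0,y0,x1,y1=box; k=np.zeros(m.shape,np.uint8); k[y0:y1,x0:x1]=m[y0:y1,x0:x1]
    c=max(cv2.findContours(k,0,2)[0],key=cv2.contourArea); mo=cv2.moments(c); return mo['m10']/mo['m00'],mo['m01']/mo['m00'],cv2.minAreaRect(c),mo['m00']
p=t['pixels'];ps=s['pixels']
m=(p.min(2)>165).astype(np.uint8)
k=blob(t,(478,165,522,200),m);print('key',k,onz(t,k[0],k[1],.117))
ms=(ps.min(2)>160).astype(np.uint8)
k2=blob(s,(214,117,234,140),ms);print('key scene',k2,onz(s,k2[0],k2[1],.117))
# roll: buff, r-b large or bright band
h=cv2.cvtColor(p,cv2.COLOR_RGB2HSV)
f=((p.max(2)>130)).astype(np.uint8)
r=blob(t,(236,160,262,218),f);print('roll',r)
print('roll',onz(t,r[0],r[1],.018)); b=cv2.boxPoints(r[2]);print([onz(t,*q,.0145)[:2].round(4) for q in b])
j=onz(t,224,256,.07);print('jar',j)
print('pack',onz(t,182,224,.046))
cv2.imwrite('pics/c1.png',cv2.resize(p[120:245,360:540,::-1],None,fx=4.4,fy=4.4,interpolation=cv2.INTER_CUBIC))
E
```

```text
top [0.43935635 0.06617555 0.89236418] 430.51160716792697
scene [0.8951422  0.41970144 0.90961091] 396.1990757303878
key (500.72991249005565, 182.79594272076372, ((500.7691650390625, 182.84617614746094), (26.625608444213867, 17.19570541381836), 33.690067291259766), 419.0) [ 0.57868316 -0.24467065  0.117     ]
key scene (223.10824742268042, 127.13917525773196, ((223.20773315429688, 127.16155242919922), (11.535228729248047, 10.046813011169434), 82.87498474121094), 97.0) [ 0.58038189 -0.24598506  0.117     ]
roll (248.50855602437878, 188.47222222222223, ((248.5, 188.5), (57.0, 25.0), 90.0), 1422.0)
roll [0.57294807 0.23048554 0.018     ]
[array([0.6331, 0.2603]), array([0.6343, 0.2078]), array([0.5148, 0.2026]), array([0.5136, 0.2542])]
jar [0.4337866  0.26147199 0.07      ]
pack [0.49426691 0.35455215 0.046     ]
```

View pics/c1.png

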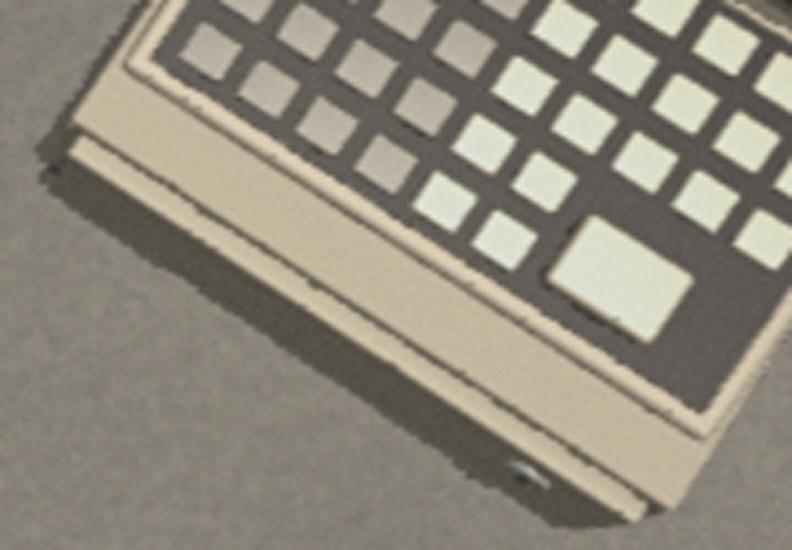

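The crop shows the drawer's outer top edge running from crop (70,155) to (632,520), the case front-top corners at (75,120) and (672,508), and the key at (620,278).

```bash
python3 - <<'E'
from h import *
t=load('t0.png');s=load('s0.png')
q=lambda a,b:(360+a/4.4-.4,120+b/4.4-.4)
A=onz(t,*q(70,155),.084);B=onz(t,*q(632,520),.084)
C=onz(t,*q(75,120),.094);D=onz(t,*q(672,508),.094)
for P,Q in((A,B),(C,D)):
    d=(P-Q)[:2];L=np.hypot(*d);yv=d/L;xv=np.array([yv[1],-yv[0]]);print(P,Q,'len',L,'y',yv,'x',xv,'mid',(P+Q)[:2]/2, 'yaw',np.degrees(np.arctan2(xv[1],xv[0])))
    K=np.array([.5795,-.2453]);m=(P+Q)[:2]/2;print('key rel',(K-m)@xv,(K-m)@yv)
for g,box in((t,(236,160,262,218)),(s,(340,236,380,276))):
    p=g['pixels'].astype(int);x0,y0,x1,y1=box
    k=np.zeros(p.shape[:2],np.uint8);k[y0:y1,x0:x1]=((p[...,0]-p[...,2]>28)|(p.min(2)>150))[y0:y1,x0:x1]
    c=max(cv2.findContours(k,0,2)[0],key=cv2.contourArea);r=cv2.minAreaRect(c);print(r);bp=cv2.boxPoints(r)
    W=np.array([onz(g,*b,.02)[:2] for b in bp]);print('roll',onz(g,*r[0],.018),W.round(4).tolist())
    e=[W[1]-W[0],W[2]-W[1]];print([(np.hypot(*v).round(4),np.degrees(np.arctan2(v[1],v[0])).round(1)) for v in e])
from scipy.spatial.transform import Rotation as R
o=monitor.get_obs();print(R.from_rotvec(o['tool_rot']).as_matrix().round(3))
E
```

```text
[ 0.63353956 -0.02285223  0.084     ] [ 0.48153385 -0.25957788  0.084     ] len 0.28132680027437695 y [0.54031722 0.84146141] x [ 0.84146141 -0.54031722] mid [ 0.5575367  -0.14121506] yaw -32.7052357068664
key rel 0.07472015429161934 -0.07571631466033399
[ 0.64658151 -0.02375513  0.094     ] [ 0.48641651 -0.27209719  0.094     ] len 0.2955107577691414 y [0.54199381 0.84038248] x [ 0.84038248 -0.54199381] mid [ 0.56649901 -0.14792616] yaw -32.8194693164704
key rel 0.06370182318284416 -0.07478481282243363
((248.28933715820312, 189.1168670654297), (38.955543518066406, 13.795924186706543), 85.42607879638672)
roll [0.57159178 0.23087645 0.018     ] [[0.6104, 0.2499], [0.6134, 0.2214], [0.5326, 0.2113], [0.5297, 0.2395]]
[(np.float64(0.0287), np.float64(-84.1)), (np.float64(0.0813), np.float64(-172.9))]
((362.0517272949219, 255.12071228027344), (12.205227851867676, 32.92258834838867), 35.837650299072266)
roll [0.56887683 0.22964941 0.018     ] [[0.612, 0.2209], [0.5279, 0.2097], [0.5261, 0.2395], [0.6094, 0.2495]]
[(np.float64(0.0849), np.float64(-172.4)), (np.float64(0.0299), np.float64(93.5))]
[[-0.959  0.282 -0.   ]
 [ 0.282  0.959 -0.001]
 [-0.    -0.001 -1.   ]]
```

jog_arm([
  {"hand": 1, "xyz": [-1, -0.4, 0], "rotation": [0, 0, 1]},
  {"hand": 1, "xyz": [-1, -0.4, 0], "rotation": [0, 0, 1]},
  {"hand": 1, "xyz": [-1, -0.4, 0], "rotation": [0, 0, 1]},
  {"hand": 1, "xyz": [-1, -0.4, 0], "rotation": [0, 0, 0.25]},
  {"hand": 1, "xyz": [-1, -0.4, 0], "rotation": [0, 0, 0]},
  {"hand": 1, "xyz": [-1, -0.4, 0], "rotation": [0, 0, 0]},
  {"hand": 1, "xyz": [-1, -0.4, 0], "rotation": [0, 0, 0]},
  {"hand": 1, "xyz": [-1, -0.4, 0], "rotation": [0, 0, 0]},
])

```text
clock: 1.1
eef_pos: [0.3012, 0.5149, 0.2055]
tool_rot: [-0.882, -3.015, -0.0]
contact_force: [-0.7, 0.3, 0.5]
finger_gap: 0.0177
gripper_force: 0.0
```

jog_arm([
  {"hand": 1, "xyz": [-1, -0.4, 0], "rotation": [0, 0, 0]},
  {"hand": 1, "xyz": [-1, -0.4, 0], "rotation": [0, 0, 0]},
  {"hand": 1, "xyz": [-1, -0.4, 0], "rotation": [0, 0, 0]},
  {"hand": 1, "xyz": [-1, -0.4, 0], "rotation": [0, 0, 0]},
  {"hand": 1, "xyz": [-1, -0.4, 0], "rotation": [0, 0, 0]},
  {"hand": 1, "xyz": [-1, -0.4, 0], "rotation": [0, 0, 0]},
  {"hand": 1, "xyz": [-1, -0.4, 0], "rotation": [0, 0, 0]},
  {"hand": 1, "xyz": [-1, -0.4, 0], "rotation": [0, 0, 0]},
])

```text
clock: 2.1
eef_pos: [0.4013, 0.3748, 0.2055]
tool_rot: [-0.882, -3.015, 0.0]
contact_force: [-0.1, -0.1, 0.3]
finger_gap: 0.0004
gripper_force: 0.0
```

jog_arm([
  {"hand": 1, "xyz": [-1, -0.88, 0], "rotation": [0, 0, 0]},
  {"hand": 1, "xyz": [-1, -0.88, 0], "rotation": [0, 0, 0]},
  {"hand": 1, "xyz": [-1, -0.88, 0], "rotation": [0, 0, 0]},
  {"hand": 1, "xyz": [-1, -0.88, 0], "rotation": [0, 0, 0]},
  {"hand": 1, "xyz": [-1, -0.88, 0], "rotation": [0, 0, 0]},
  {"hand": 1, "xyz": [-1, -0.88, 0], "rotation": [0, 0, 0]},
  {"hand": 1, "xyz": [-1, -0.88, 0], "rotation": [0, 0, 0]},
  {"hand": 1, "xyz": [-1, -0.88, 0], "rotation": [0, 0, 0]},
])

```text
clock: 3.1
eef_pos: [0.4597, 0.1696, 0.2055]
tool_rot: [-0.882, -3.015, -0.0]
contact_force: [-0.5, -0.2, 0.1]
finger_gap: 0.0005
gripper_force: 0.0
```

jog_arm([
  {"hand": 1, "xyz": [-1, -0.88, 0], "rotation": [0, 0, 0]},
  {"hand": 1, "xyz": [-1, -0.88, 0], "rotation": [0, 0, 0]},
  {"hand": 1, "xyz": [-1, -0.88, 0], "rotation": [0, 0, 0]},
  {"hand": 1, "xyz": [-1, -0.88, 0], "rotation": [0, 0, 0]},
  {"hand": 1, "xyz": [-1, -0.88, 0], "rotation": [0, 0, 0]},
  {"hand": 1, "xyz": [-1, -0.88, 0], "rotation": [0, 0, 0]},
  {"hand": 1, "xyz": [-1, -0.88, 0.4], "rotation": [0, 0, 0]},
  {"hand": 1, "xyz": [-1, -0.88, 0.4], "rotation": [0, 0, 0]},
])

```text
clock: 4.1
eef_pos: [0.5183, -0.0352, 0.1894]
tool_rot: [0.882, 3.015, 0.0]
contact_force: [-0.0, 0.4, 0.9]
finger_gap: 0.0006
gripper_force: 0.0
```

jog_arm([
  {"hand": 1, "xyz": [-1, -0.9, 0.2], "rotation": [0, 0, 0]},
  {"hand": 1, "xyz": [-1, -0.9, 0.2], "rotation": [0, 0, 0]},
  {"hand": 1, "xyz": [-1, -0.9, 0.2], "rotation": [0, 0, 0]},
  {"hand": 1, "xyz": [-1, -0.9, 0.2], "rotation": [0, 0, 0]},
  {"hand": 1, "xyz": [-1, -0.9, 0.2], "rotation": [0, 0, 0]},
  {"hand": 1, "xyz": [-1, -0.9, 0.2], "rotation": [0, 0, 0]},
  {"hand": 1, "xyz": [-1, -0.9, 0.2], "rotation": [0, 0, 0]},
  {"hand": 1, "xyz": [-1, -0.9, 0.2], "rotation": [0, 0, 0]},
])

```text
clock: 5.1
eef_pos: [0.5752, -0.2427, 0.1573]
tool_rot: [-0.882, -3.015, 0.0]
contact_force: [0.1, 0.8, 0.5]
finger_gap: 0.0005
gripper_force: 0.0
```

jog_arm([
  {"hand": 1, "xyz": [-0.2, 0, 0.9], "rotation": [0, 0, 0]},
  {"hand": 1, "xyz": [0, 0, 0.9], "rotation": [0, 0, 0]},
  {"hand": 1, "xyz": [0, 0, 0.3], "rotation": [0, 0, 0]},
])

```text
clock: 5.48
eef_pos: [0.578, -0.2425, 0.114]
tool_rot: [-0.881, -3.014, 0.0]
contact_force: [-0.9, 0.4, 3.2]
finger_gap: 0.0006
gripper_force: 1.3
```

jog_arm([
  {"hand": 1, "xyz": [0, 0, 0.2], "rotation": [0, 0, 0]},
  {"hand": 1, "xyz": [0, 0, 0.1], "rotation": [0, 0, 0]},
  {"hand": 1, "xyz": [0, 0, -1], "rotation": [0, 0, 0]},
  {"hand": 1, "xyz": [0.3, 0, -1], "rotation": [0, 0, 0]},
  {"hand": -0.2, "xyz": [1, 0.9, -1], "rotation": [0, 0, 0]},
])

```text
clock: 6.1
eef_pos: [0.5664, -0.2156, 0.1718]
tool_rot: [0.886, 3.012, -0.001]
contact_force: [0.5, 0.7, -0.2]
finger_gap: 0.007
gripper_force: 0.0
```

```bash
python3 - <<'E'
from h import *
shot('top','t1.png')
p=load('t1.png')['pixels'];cv2.imwrite('pics/c2.png',cv2.resize(p[90:290,300:560,::-1],None,fx=3,fy=3,interpolation=cv2.INTER_CUBIC))
E
```

```text
(no output)
```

View pics/c2.png

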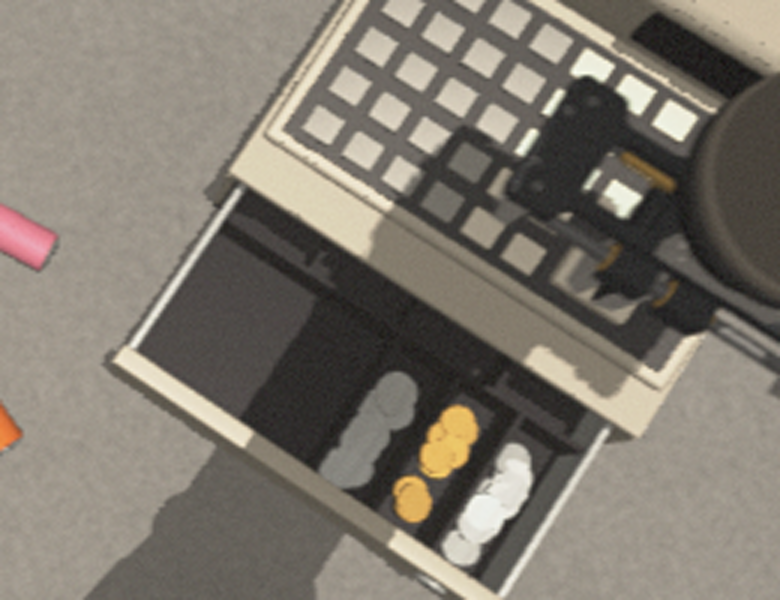

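The view shows the drawer fully open. The empty bay lies at front left, with corners about crop (235,190), (125,350) and (320,470), and the coin cups are on its right. Next: over to the roll.

jog_arm([
  {"hand": -0.3, "xyz": [0.6, 1, 0], "rotation": [0, 0, -1]},
  {"hand": -0.3, "xyz": [0.5, 1, 0], "rotation": [0, 0, -1]},
  {"hand": -0.3, "xyz": [0.4, 1, 0], "rotation": [0, 0, -1]},
  {"hand": -0.3, "xyz": [0.3, 1, 0], "rotation": [0, 0, -1]},
  {"hand": -0.3, "xyz": [0.2, 1, 0], "rotation": [0, 0, -1]},
  {"hand": -0.3, "xyz": [0.1, 1, 0], "rotation": [0, 0, -1]},
  {"hand": -0.3, "xyz": [0, 1, 0], "rotation": [0, 0, -1]},
  {"hand": -0.3, "xyz": [0, 1, 0], "rotation": [0, 0, -1]},
])

```text
clock: 7.15
eef_pos: [0.5693, -0.0441, 0.1691]
tool_rot: [0.212, -3.134, 0.0]
contact_force: [0.9, -0.5, 0.1]
finger_gap: 0.0613
gripper_force: 0.0
```

jog_arm([
  {"hand": -0.3, "xyz": [0, 1, 0], "rotation": [0, 0, 0]},
  {"hand": -0.3, "xyz": [0, 1, 0], "rotation": [0, 0, 0]},
  {"hand": -0.3, "xyz": [0, 1, 0], "rotation": [0, 0, 0]},
  {"hand": -0.3, "xyz": [0, 1, 0], "rotation": [0, 0, 0]},
  {"hand": -0.3, "xyz": [0, 1, 0], "rotation": [0, 0, 0]},
  {"hand": -0.3, "xyz": [0, 1, 0], "rotation": [0, 0, 0]},
  {"hand": -0.3, "xyz": [0, 1, 0], "rotation": [0, 0, 0]},
  {"hand": -0.3, "xyz": [0, 1, 0], "rotation": [0, 0, 0]},
])

```text
clock: 8.15
eef_pos: [0.5484, 0.1144, 0.1692]
tool_rot: [0.208, -3.134, 0.0]
contact_force: [0.2, 0.2, -0.2]
finger_gap: 0.061
gripper_force: 0.0
```

jog_arm([
  {"hand": -0.3, "xyz": [-0.31, 0.93, 0.6], "rotation": [0, 0, 0]},
  {"hand": -0.3, "xyz": [-0.31, 0.93, 0.6], "rotation": [0, 0, 0]},
  {"hand": -0.3, "xyz": [-0.31, 0.93, 0.6], "rotation": [0, 0, 0]},
  {"hand": -0.3, "xyz": [-0.31, 0.93, 0.6], "rotation": [0, 0, 0]},
  {"hand": -0.3, "xyz": [-0.31, 0.93, 0.6], "rotation": [0, 0, 0]},
  {"hand": -0.3, "xyz": [-0.31, 0.93, 0.6], "rotation": [0, 0, 0]},
])

```text
clock: 8.9
eef_pos: [0.5718, 0.2296, 0.0965]
tool_rot: [0.202, -3.135, 0.0]
contact_force: [0.6, -0.6, 0.0]
finger_gap: 0.0612
gripper_force: 0.0
```

```bash
python3 - <<'E'
from h import *
g=shot('scene','s2.png')
p=g['pixels'];cv2.imwrite('pics/c3.png',cv2.resize(p[150:330,260:480,::-1],None,fx=3,fy=3,interpolation=cv2.INTER_CUBIC))
E
```

```text
(no output)
```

View pics/c3.png

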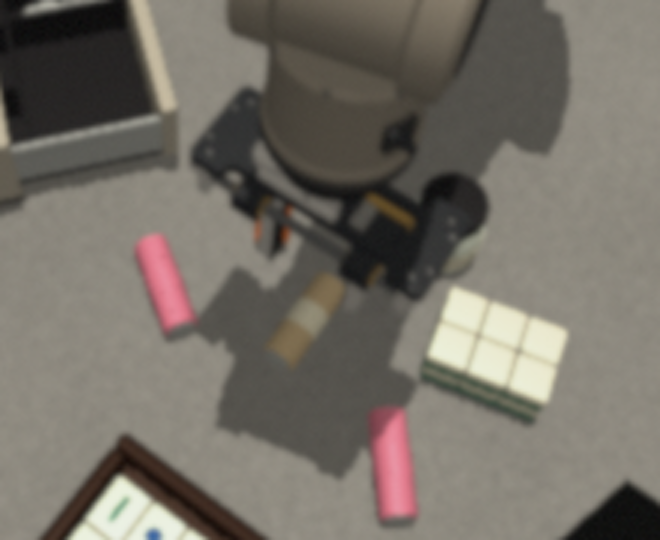

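The crop shows the gripper poised above the roll (band at crop (308,320)), with its fingers clear of the pink rolls, the jar and the pack. Descending to grip.

jog_arm([
  {"hand": -0.3, "xyz": [0.05, 0, 0.92], "rotation": [0, 0, 0]},
  {"hand": -0.3, "xyz": [0, 0, 0.92], "rotation": [0, 0, 0]},
  {"hand": -0.3, "xyz": [0, 0, 0.92], "rotation": [0, 0, 0]},
  {"hand": -0.3, "xyz": [0, 0, 0.92], "rotation": [0, 0, 0]},
  {"hand": -0.3, "xyz": [0, 0, 0.92], "rotation": [0, 0, 0]},
  {"hand": 1, "xyz": [0, 0, 0], "rotation": [0, 0, 0]},
  {"hand": 1, "xyz": [0, 0, 0], "rotation": [0, 0, 0]},
  {"hand": 1, "xyz": [0, 0, 0], "rotation": [0, 0, 0]},
], squeeze=20)

```text
clock: 9.95
eef_pos: [0.571, 0.2285, 0.0062]
tool_rot: [-0.202, 3.134, 0.001]
contact_force: [-0.4, 0.1, -0.3]
finger_gap: 0.0346
gripper_force: 0.0
```

jog_arm([
  {"hand": 1, "xyz": [0, 0, 0], "rotation": [0, 0, 0]},
  {"hand": 1, "xyz": [0, 0, 0], "rotation": [0, 0, 0]},
])

```text
clock: 10.2
eef_pos: [0.571, 0.2288, 0.0061]
tool_rot: [-0.202, 3.134, 0.001]
contact_force: [0.4, 1.8, 7.3]
finger_gap: 0.0285
gripper_force: 20.0
```

jog_arm([
  {"hand": 1, "xyz": [0, 0, -1], "rotation": [0, 0, 0]},
  {"hand": 1, "xyz": [0, 0, -1], "rotation": [0, 0, 0]},
  {"hand": 1, "xyz": [0, -0.5, -1], "rotation": [0, 0, 0]},
  {"hand": 1, "xyz": [0, -1, -1], "rotation": [0, 0, 0]},
  {"hand": 1, "xyz": [0, -1, -1], "rotation": [0, 0, 0]},
  {"hand": 1, "xyz": [0, -1, -0.8], "rotation": [0, 0, 0]},
  {"hand": 1, "xyz": [0, -1, 0], "rotation": [0, 0, 0.5]},
  {"hand": 1, "xyz": [0, -1, 0], "rotation": [0, 0, 0.5]},
])

```text
clock: 11.2
eef_pos: [0.5836, 0.1175, 0.121]
tool_rot: [0.059, -3.14, 0.0]
contact_force: [0.0, 0.0, -3.1]
finger_gap: 0.0282
gripper_force: 20.0
```

jog_arm([
  {"hand": 1, "xyz": [0, -1, 0], "rotation": [0, 0, 1]},
  {"hand": 1, "xyz": [-0.1, -1, 0], "rotation": [0, 0, 1]},
  {"hand": 1, "xyz": [-0.2, -1, 0], "rotation": [0, 0, 1]},
  {"hand": 1, "xyz": [-0.3, -1, 0], "rotation": [0, 0, 1]},
  {"hand": 1, "xyz": [-0.3, -0.8, 0], "rotation": [0, 0, 1]},
  {"hand": 1, "xyz": [-0.3, -0.5, 0], "rotation": [0, 0, 1]},
  {"hand": 1, "xyz": [-0.3, -0.5, 0], "rotation": [0, 0, 1]},
])

```text
clock: 12.08
eef_pos: [0.5912, -0.0036, 0.1205]
tool_rot: [-0.89, -3.012, 0.002]
contact_force: [0.6, 0.5, -1.9]
finger_gap: 0.028
gripper_force: 20.0
```

jog_arm([
  {"hand": 1, "xyz": [0.2, -0.83, 0], "rotation": [0, 0, 0]},
  {"hand": 1, "xyz": [0.2, -0.83, 0], "rotation": [0, 0, 0]},
  {"hand": 1, "xyz": [0.2, -0.83, 0], "rotation": [0, 0, 0]},
  {"hand": 1, "xyz": [0.2, -0.83, 0], "rotation": [0, 0, 0]},
  {"hand": 1, "xyz": [0, 0, 0.3], "rotation": [0, 0, 0]},
])

```text
clock: 12.7
eef_pos: [0.5417, -0.0508, 0.1158]
tool_rot: [0.884, 3.014, 0.001]
contact_force: [0.3, 0.3, -3.2]
finger_gap: 0.0284
gripper_force: 20.0
```

```bash
python3 - <<'E'
from h import *
g=shot('scene','s3.png');t=shot('top','t3.png')
p=g['pixels'][100:280,120:360,::-1];q=t['pixels'][100:280,290:530,::-1]
cv2.imwrite('pics/c4.png',np.vstack([cv2.resize(p,(400*4//4,300)),cv2.resize(q,(400,300))]) if 0 else np.hstack([cv2.resize(p,(400,300),interpolation=2),cv2.resize(q,(400,300),interpolation=2)]))
E
```

```text
(no output)
```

View pics/c4.png

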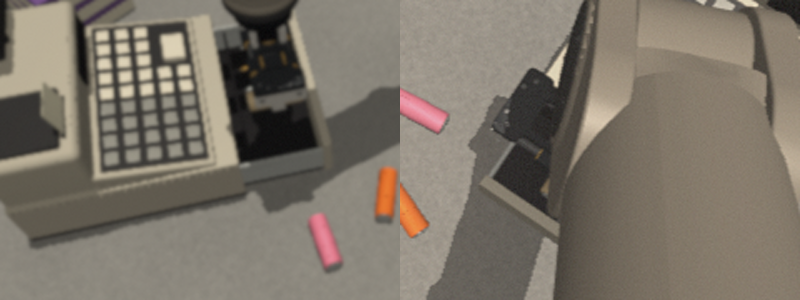

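The left half shows the gripper above the bay region in the drawer; the right half is mostly hidden by the arm. Checking the bay's edges against the earlier clear top view numerically.

```bash
python3 - <<'E'
from h import *
t=load('t1.png')
O=np.array([.557,-.1415]);X=np.array([.841,-.541]);Y=np.array([.541,.841])
W=lambda x,y,z:[*(O+x*X+y*Y),z]
for n,P in {'FL top':W(-.116,.136,.084),'FLout':W(-.13,.143,.084),'FR floor':W(-.116,0,.018),'BR floor':W(-.008,0,.018),'BL floor':W(-.008,.136,.018),'FR walltop':W(-.116,0,.058),'BR walltop':W(-.008,0,.058),'BL wt':W(-.008,.136,.058)}.items():
    u=proj(t,P)[0];print(n,((u-[300,90])*3).round())
g=t['pixels'].astype(int)
# intensity profile along till y at x=-.05, height 18..58 unknown: sample z=.03
for x,z in((-.03,.058),(-.06,.058)):
    print([int(g[int(round(v)),int(round(u))].sum()/3) for u,v in [proj(t,W(x,y,z))[0] for y in np.arange(.15,-.06,-.005)]])
E
```

```text
FL top [132. 349.]
FLout [110. 361.]
FR floor [297. 473.]
BR floor [384. 341.]
BL floor [215. 231.]
FR walltop [307. 472.]
BR walltop [398. 333.]
BL wt [222. 218.]
[152, 131, 188, 123, 71, 73, 69, 70, 73, 71, 71, 73, 71, 73, 71, 73, 73, 72, 71, 50, 45, 46, 44, 44, 41, 43, 44, 43, 39, 42, 41, 33, 56, 122, 124, 98, 45, 38, 38, 39, 70, 173]
[148, 131, 208, 81, 75, 75, 76, 76, 74, 76, 74, 73, 74, 77, 70, 77, 75, 76, 76, 62, 46, 47, 45, 41, 44, 41, 40, 48, 41, 36, 39, 97, 119, 127, 126, 121, 122, 41, 35, 37, 75, 174]
```

jog_arm([
  {"hand": 1, "xyz": [0, 0, 1], "rotation": [0, 0, 0]},
  {"hand": 1, "xyz": [0, 0, 1], "rotation": [0, 0, 0]},
  {"hand": 1, "xyz": [0, 0, 1], "rotation": [0, 0, 0]},
  {"hand": 1, "xyz": [0, 0, 0.9], "rotation": [0, 0, 0]},
  {"hand": 1, "xyz": [0, 0, 0.5], "rotation": [0, 0, 0]},
  {"hand": 1, "xyz": [0, 0, 0.1], "rotation": [0, 0, 0]},
])

```text
clock: 13.55
eef_pos: [0.5424, -0.0497, 0.025]
tool_rot: [-0.882, -3.015, 0.001]
contact_force: [0.2, -0.7, -2.6]
finger_gap: 0.0283
gripper_force: 20.0
```

jog_arm([
  {"hand": 1, "xyz": [0, 0, 0.07], "rotation": [0, 0, 0]},
  {"hand": 1, "xyz": [0, 0, 0.03], "rotation": [0, 0, 0]},
])

```text
clock: 13.8
eef_pos: [0.5428, -0.0497, 0.024]
tool_rot: [0.882, 3.014, 0.001]
contact_force: [-3.4, -0.4, 7.7]
finger_gap: 0.0288
gripper_force: 20.0
```

jog_arm([
  {"hand": 0.1, "xyz": [0, 0, 0], "rotation": [0, 0, 0]},
  {"hand": 0.1, "xyz": [0, 0, 0], "rotation": [0, 0, 0]},
  {"hand": 0.1, "xyz": [0, 0, 0], "rotation": [0, 0, 0]},
  {"hand": 0.1, "xyz": [0, 0, 0], "rotation": [0, 0, 0]},
  {"hand": 0.1, "xyz": [0, 0, -0.6], "rotation": [0, 0, 0]},
  {"hand": 0.1, "xyz": [0, 0, -1], "rotation": [0, 0, 0]},
  {"hand": 0.1, "xyz": [0, 0, -1], "rotation": [0, 0, 0]},
  {"hand": 0.1, "xyz": [0, 0, -1], "rotation": [0, 0, 0]},
])

```text
clock: 14.8
eef_pos: [0.5425, -0.0498, 0.0969]
tool_rot: [0.883, 3.015, 0.0]
contact_force: [-0.6, 0.2, 0.4]
finger_gap: 0.0426
gripper_force: 0.0
```

jog_arm([
  {"hand": 0.1, "xyz": [0, 0, -1], "rotation": [0, 0, 0]},
  {"hand": 1, "xyz": [0.6, -0.3, -0.8], "rotation": [0, 0, 0]},
  {"hand": 1, "xyz": [0.9, -0.45, 0], "rotation": [0, 0, 0]},
  {"hand": 1, "xyz": [0.9, -0.45, 0], "rotation": [0, 0, 0]},
  {"hand": 1, "xyz": [0.9, -0.45, 0], "rotation": [0, 0, 0]},
  {"hand": 1, "xyz": [0.9, -0.45, 0], "rotation": [0, 0, 0]},
  {"hand": 1, "xyz": [0.5, -0.3, 0], "rotation": [0, 0, 0]},
])

```text
clock: 15.68
eef_pos: [0.4368, -0.0394, 0.132]
tool_rot: [0.882, 3.015, 0.001]
contact_force: [0.5, -0.2, 0.3]
finger_gap: 0.0004
gripper_force: 0.0
```

```bash
python3 - <<'E'
from h import *
g=shot('scene','s4.png')
p=g['pixels'][80:230,120:320,::-1]
cv2.imwrite('pics/c5.png',cv2.resize(p,(800,600),interpolation=2))
o=monitor.get_obs();print(o['eef_pos'],o['q'].round(2) if hasattr(o['q'],'round') else o['q'])
d=np.array(o['eef_pos'])[:2]-[.557,-.1415];print(d@[.841,-.541],d@[.541,.841])
E
```

```text
[ 0.43576194 -0.03950355  0.13186558] [-0.57  0.13  0.56  2.22 -0.1   0.81  1.06]
-0.1571412863955716 0.020189228032202158
```

View pics/c5.png

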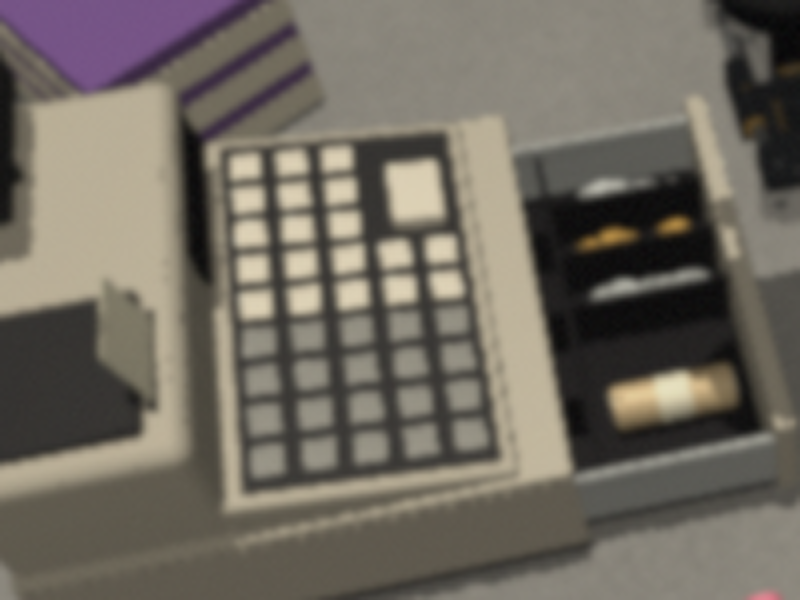

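The roll lies at crop (675,395) inside the bay, aligned with the drawer's motion. Now I'll lower the fingers in front and push.

jog_arm([
  {"hand": 1, "xyz": [0.1, 0, 0.9], "rotation": [0, 0, 0]},
  {"hand": 1, "xyz": [0, 0, 0.9], "rotation": [0, 0, 0]},
  {"hand": 1, "xyz": [0, 0, 0.9], "rotation": [0, 0, 0]},
  {"hand": 1, "xyz": [0, 0, 0.9], "rotation": [0, 0, 0]},
  {"hand": 1, "xyz": [-0.3, 0, 0.4], "rotation": [0, 0, 0]},
  {"hand": 1, "xyz": [-0.3, 0, 0], "rotation": [0, 0, 0]},
])

```text
clock: 16.48
eef_pos: [0.4464, -0.0453, 0.0515]
tool_rot: [-0.883, -3.015, 0.001]
contact_force: [-0.4, -0.3, 0.1]
finger_gap: 0.0007
gripper_force: 0.0
```

jog_arm([
  {"hand": 1, "xyz": [-0.3, 0, 0], "rotation": [0, 0, 0]},
  {"hand": 1, "xyz": [-0.4, 0, 0], "rotation": [0, 0, 0]},
  {"hand": 1, "xyz": [-0.6, 0, 0], "rotation": [0, 0, 0]},
  {"hand": 1, "xyz": [-0.7, 0, 0], "rotation": [0, 0, 0]},
  {"hand": 1, "xyz": [-0.7, 0, 0], "rotation": [0, 0, 0]},
  {"hand": 1, "xyz": [-0.7, 0, 0], "rotation": [0, 0, 0]},
  {"hand": 1, "xyz": [-0.7, 0, 0], "rotation": [0, 0, 0]},
  {"hand": 1, "xyz": [-0.7, 0, 0], "rotation": [0, 0, 0]},
])

```text
clock: 17.48
eef_pos: [0.5273, -0.0971, 0.0514]
tool_rot: [-0.882, -3.015, 0.0]
contact_force: [-4.7, 2.4, 5.0]
finger_gap: 0.0004
gripper_force: 2.8
```

jog_arm([
  {"hand": 1, "xyz": [-0.6, 0, 0], "rotation": [0, 0, 0]},
  {"hand": 1, "xyz": [-0.5, 0, 0], "rotation": [0, 0, 0]},
  {"hand": 1, "xyz": [-0.4, 0, 0], "rotation": [0, 0, 0]},
  {"hand": 1, "xyz": [-0.3, 0, 0], "rotation": [0, 0, 0]},
])

```text
clock: 17.98
eef_pos: [0.5568, -0.1162, 0.0513]
tool_rot: [-0.882, -3.014, 0.0]
contact_force: [-7.0, 3.3, 4.7]
finger_gap: 0.0008
gripper_force: 3.1
```

jog_arm([
  {"hand": 1, "xyz": [-0.2, 0, 0], "rotation": [0, 0, 0]},
  {"hand": 1, "xyz": [-0.15, 0, 0], "rotation": [0, 0, 0]},
])

```text
clock: 18.23
eef_pos: [0.5631, -0.1201, 0.0513]
tool_rot: [-0.883, -3.015, 0.0]
contact_force: [-5.1, 1.6, 3.5]
finger_gap: 0.0008
gripper_force: 2.8
```

jog_arm([
  {"hand": 1, "xyz": [-0.1, 0, 0], "rotation": [0, 0, 0]},
])

```text
clock: 18.35
eef_pos: [0.5645, -0.1211, 0.0513]
tool_rot: [-0.882, -3.014, 0.0]
contact_force: [-4.5, 1.9, 3.7]
finger_gap: 0.0002
gripper_force: 2.7
```

jog_arm([
  {"hand": 1, "xyz": [-0.1, 0, 0], "rotation": [0, 0, 0]},
])

```text
clock: 18.48
eef_pos: [0.5661, -0.1221, 0.0513]
tool_rot: [-0.882, -3.014, 0.0]
contact_force: [-5.2, 0.8, 3.2]
finger_gap: 0.0004
gripper_force: 2.7
```

jog_arm([
  {"hand": 1, "xyz": [-0.05, 0, 0], "rotation": [0, 0, 0]},
])

```text
clock: 18.6
eef_pos: [0.5662, -0.1221, 0.0513]
tool_rot: [-0.882, -3.013, -0.0]
contact_force: [-13.7, 6.5, 12.2]
finger_gap: 0.0006
gripper_force: 7.5
```

Force jumped, so the drawer is at its stop, past the latch. Backing off.

jog_arm([
  {"hand": 1, "xyz": [0.2, 0, 0], "rotation": [0, 0, 0]},
  {"hand": 1, "xyz": [0.4, 0, 0], "rotation": [0, 0, 0]},
  {"hand": 1, "xyz": [1, 0, 0], "rotation": [0, 0, 0]},
  {"hand": 1, "xyz": [1, 0, 0], "rotation": [0, 0, 0]},
  {"hand": 1, "xyz": [1, 0.3, 0], "rotation": [0, 0, 0]},
  {"hand": 1, "xyz": [0.5, 1, -0.5], "rotation": [0, 0, 0]},
  {"hand": 1, "xyz": [0, 1, -1], "rotation": [0, 0, 0]},
  {"hand": 1, "xyz": [0, 1, -1], "rotation": [0, 0, 0]},
])

```text
clock: 19.6
eef_pos: [0.534, -0.0214, 0.1022]
tool_rot: [0.881, 3.015, 0.0]
contact_force: [-0.4, -0.6, 0.5]
finger_gap: 0.0004
gripper_force: 0.0
```

```bash
python3 - <<'E'
from h import *
g=shot('scene','s5.png')
p=g['pixels'][80:280,120:460,::-1]
cv2.imwrite('pics/c6.png',cv2.resize(p,(782,460),interpolation=2))
o=monitor.get_obs();print(o['clock'],o['contact_force'])
E
```

```text
19.65 [3.49080208 3.42847854 3.50748824]
```

View pics/c6.png

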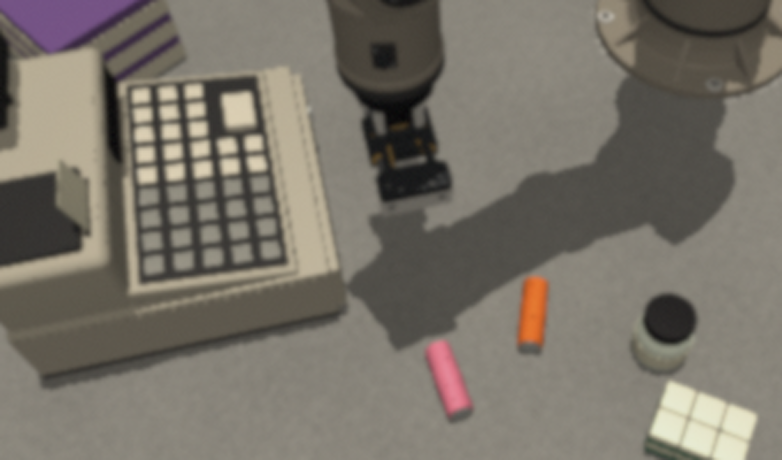

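The drawer is shut (front flush along crop (300,70)-(345,310)). The key is up at (238,110), the gripper is clear, and the jar and pack are unmoved. Handing in.

```bash
python3 -c "
from workcell import arm
print(arm.finish_job())"
```

```text
the job is handed in; nothing more can be done
None
```

I handed the job in at about 20 s: the roll lies in the drawer's wide compartment, the last picture shows the drawer shut with the key up and the jar and tile pack unmoved, and no verdict came back.

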